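# Clamp a knob blank in the drilling jig

## Robot

A 6-joint arm with a two-finger parallel gripper is mounted at the origin on the work surface. World frame = base frame: x ahead of the robot, y to its left, z up, the work surface at z = 0. Lengths are in m, angles in rad, forces in N, time in s.
With the tool pointing down it reaches from about 0.3 to 0.875 m from the base axis. Payload 4.2 kg.
Tool frame: the origin (TCP) lies at the very end of the fingers, on their centre line; the grasp point (between the pads) lies 19 mm behind it; z points along the fingers, y is the line along which they close (so a half turn about z gives the same grasp; the last joint's range is limited). The gripper opens to 85 mm and grips with 20 to 120 N. Pads are 22 mm wide; open, the fingers measure 114 mm over their backs; the gripper's body (76 mm by 85 mm) begins 54 mm behind the grasp point. The pads swing forward as they close: fully open they stand 13 mm farther back than shut.
Start: joints at [1.241, 0.32, 1.565, -0, 1.257, -0.02], TCP at [0.175, 0.548, 0.231] pointing down, gripper open.
Joint ranges: [-3.11, 3.11], [-0.84, 2.01], [0.21, 2.61], [-1.34, 4.49], [0.05, 2.63], [-2.56, 2.56]. Speed limits (rad/s): [2.57, 2.57, 3.14, 3.14, 3.14, 3.14].

## Interface

Orientations are given as [roll, pitch, yaw] about the fixed x, y, z axes, in that order (R = Rz(yaw) Ry(pitch) Rx(roll)).
In Python, from cell import env, get_image gives the robot as it stands.
- The arm moves only by the tool drive_tool, never from a script. Its argument "rows" is text: rows parted by semicolons, each of 4 numbers parted by spaces: the shift along the tool's x, y, z in mm, then the turn about the tool's z in rad. A call has 1 to 12 rows; each row shifts and turns the commanded pose from where the row before left it, along the tool's axes as they then stand; what a row does not reach is not made up. A row lasts 1/10 s, in which the tool goes at most 50 mm and 8.59 degrees, less where a joint would pass 70% of its speed; a pose out of reach is approached as far as the arm can. A call is refused whole if a number of a shift passes 50 or a number of a turn 0.15, either way. A call with a gripper value outside its range is refused whole. "hand" is the opening, from 0 (shut) to 1 (fully open), set as the call begins (left out, the last holds). The fingers move at their own pace and stop on an object; the grip force is fixed at half the most. Time passes only in rows, so rows that do not move let the fingers close. It gives the time, the measured TCP pose, the force, the opening and the grip force at its end, in the units of the state.
- env.read_state(): the state, without advancing time (a new reading comes with each control period).
- get_image(name): name is "scene" or "side" or "wrist"; returns a dict with "frame" (400x640x3 uint8, blue, green, red), "fx", "fy", "cx", "cy" (pixels), "extrinsics" (4x4, takes a point from camera to world coordinates). Camera axes: x right, y down, z forward; pixel columns grow to the right and rows downward; lengths in m; the calibration is good to about 2 mm. A picture is of the moment at which its call begins. There is no depth.
- env.hand_in(): hands the job in; it is judged then, once.
The state is a dict: "clock": time; "qpos": joint angles; "qvel": joint speeds; "effort": joint torques, N m; "ee_pos": TCP position; "orientation": TCP orientation; "wrist_force": force on the tool from outside, world axes, zero at the start; "torque": the same for the moment, N m; "opening": opening from 0.0 (shut) to 1.0 (fully open); "finger_force": force on a finger pad.
Only numpy, scipy, OpenCV 4.12 (cv2) and the standard library are available. Lean on these libraries where they do the work, as an engineer would, in place of code of your own. Each camera call takes 0.05 s, during which the arm holds its last target. There are 200 camera calls.

## Task

Set the drawer-knob blank upright in the drilling jig, its foot flat on the board between the fence and the open jaw, and let go of it. Then turn the wooden bar knob clockwise (seen from above) until the sprung jaw's roller drops into the notch of the cam and the jaw clamps the blank against the fence; stop there, do not wrench the knob on against the notch, and let go. Leave the offcut, the square and the screwdriver where they lie.

Things in the scene. Friction and masses are not known exactly. Their poses are not given: they have to be found in the camera images.
- blank_mid (a point): Loose pine drawer-knob blank, 0.15 to 0.28 kg: a rectangular foot 60 mm (its x) by 44 mm (its y), 26 mm high, and in the middle of the foot's top a round upright boss, 30 mm across, 32 mm high (58 mm over all). This point is on its axis, 29 mm above its underside; z up. It stands on the bench. Best held by the boss from above, fingertips just over the foot.
- jig: Drilling jig fixed to the bench: wooden board 150 mm (x) by 220 mm (y), 18 mm thick; origin at the centre of its underside, z up. Along its y stand: the cam (shaft at y = -60 mm, disc radius 34 mm, top 32 mm above the bench), the fence and the jaw. Two 8 mm rods at x = -42 and +42 mm (tops 30 mm above the bench) run from the jaw past the fence to the roller at the cam.
- fence_face (a point): Middle of the fence's flat face, which looks along the jig's +y (at jig y = +10 mm); axes as the jig's. The fence is 60 mm wide (x), 12 mm thick, its top 40 mm above the bench.
- nest (a point): Centre of the blank's underside when pushed against the fence: on the board (18 mm above the bench), 22 mm from the fence face; axes as the jig's. The blank's y goes along the jig's y (either way round), its 60 mm side along the fence. With the jaw open the space is 50 mm, 6 mm more than the foot: its middle lies 3 mm further along +y.
- jaw_plate (a point): Middle of the jaw's clamping face, which looks back at the fence, 30 mm above the bench; moves with the jaw, a plate 96 mm wide (x), 12 mm thick, top 40 mm above the bench.
- jaw (a joint): How far the sprung jaw and its roller have moved towards the cam, m. About 0 with the jaw open, its 10 mm roller riding on the cam's round edge; about 0.006 when the roller has dropped into the notch and the jaw holds the blank; up to 0.010 with nothing in the jaw. The spring pushes with 10 to 12 N.
- knob_grip (a point): Dark wooden bar knob on the cam's shaft: 60 mm long (this point's x), 34 mm wide (its y), 34 mm high. This point is its centre, on the vertical shaft, 65 mm above the bench (bar from 48 to 82 mm); z up. It turns the cam. It is set on the shaft at any angle, so the bar's direction does not tell where the notch is.
- knob (a joint): Angle turned clockwise (from above) since the start, rad. Grip it across the 34 mm with some 25 N; it turns against 0.1 to 0.3 Nm. After 0.3 to 1.0 rad, different each time, the roller starts to sink over the notch edge, pulling the knob on (to 0.6 Nm); 0.15 rad later it is fully in. Then 0.1 rad of play, then the steep far wall stops it dead: there keep below 0.5 Nm.
- offcut: Bystander: loose square pine offcut, 58 x 58 mm, 28 mm high, no boss; origin at the centre of its underside.
- square: Bystander: loose steel try square lying on the bench, stock 75 mm and blade 110 mm; origin under the stock's centre.
- screwdriver: Bystander: loose screwdriver with a yellow handle, 200 mm long, lying on the bench; origin under its middle.
Things that resemble listed ones, but are neither listed nor needed, are in the scene too. Leave any green look-alike of the part that bears blank_mid alone.

How it is judged:
By the outcome, as a careful person would: the job done as asked, in the order asked, and still so for the second after the job is handed in, with the robot touching nothing.
It also fails if it takes over 67 s, if anything falls off the work surface, if the arm or the gripper's body presses on something with over 40 N, if the wrist force passes 120 N, or if a joint passes its speed limit or range.

## Working session

There is one attempt and no reset: what is moved stays moved. The work goes in short steps, Python scripts to look and compute and a tool call to move; the robot and the scene stay as the last step left them, time stands still between calls to the robot, and variables do not carry over. Pictures are saved under pics/ and viewed, at most 10 in all, crops included, and the job is handed in when it is done.

Besides the shell and the picture viewer there is one more tool, called after "Request:" by a JSON object that holds its "name" and its "arguments". drive_tool: Moves the arm, as the interface text tells. Its arguments: {"type":"object","properties":{"rows":{"type":"string"},"hand":{"type":"number"}},"required":["rows"]}

```bash
mkdir -p pics
cat > h.py <<'E'
import numpy as np, cv2, json
from cell import env, get_image
def snap(n,f):
    d=get_image(n); cv2.imwrite(f'pics/{f}.png',d['frame'])
    np.savez(f'pics/{f}.npz',K=[d['fx'],d['fy'],d['cx'],d['cy']],T=d['extrinsics']); return d
def ray(f,u,v,z):
    a=np.load(f'pics/{f}.npz'); fx,fy,cx,cy=a['K']; T=a['T']
    r=T[:3,:3]@np.array([(u-cx)/fx,(v-cy)/fy,1]); o=T[:3,3]
    return o+r*(z-o[2])/r[2]
def proj(f,p):
    a=np.load(f'pics/{f}.npz'); fx,fy,cx,cy=a['K']; T=a['T']
    q=T[:3,:3].T@(np.array(p)-T[:3,3]); return np.array([fx*q[0]/q[2]+cx,fy*q[1]/q[2]+cy])
E
python3 - <<'E'
from h import *
for n in ['scene','side','wrist']:
    d=snap(n,n+'0'); print(n,d['fx'],np.round(d['extrinsics'],3).tolist())
print(env.read_state())
E
```

```text
scene 498.915922861793 [[-0.064, 0.759, -0.648, 1.531], [0.998, 0.059, -0.029, 0.09], [0.016, -0.649, -0.761, 1.182], [0.0, 0.0, 0.0, 1.0]]
side 422.48858796490566 [[0.978, -0.121, 0.169, 0.391], [-0.208, -0.578, 0.789, -0.851], [0.002, -0.807, -0.591, 0.758], [0.0, 0.0, 0.0, 1.0]]
wrist 325.56541700459934 [[0.304, 0.908, 0.289, 0.101], [0.953, -0.289, -0.093, 0.57], [-0.001, 0.304, -0.953, 0.373], [0.0, 0.0, 0.0, 1.0]]
{'clock': 0.15, 'qpos': array([ 1.24098698e+00,  3.20122320e-01,  1.56541147e+00, -6.39576726e-06,
        1.25739189e+00, -1.99802751e-02]), 'qvel': array([-1.25546785e-05, -1.25781508e-03, -3.67716630e-03, -9.21924372e-05,
       -1.77871085e-03, -7.32475184e-04]), 'effort': array([ 5.17205772e-04, -4.15840816e+01, -2.34349447e+01, -4.94906669e-05,
        5.93109144e-03, -3.33897015e-05]), 'ee_pos': array([0.17518715, 0.54727935, 0.23068354]), 'orientation': array([-3.14025978e+00, -2.05520079e-05,  2.83176555e+00]), 'wrist_force': array([0.07996585, 0.06463877, 0.02450482]), 'torque': array([ 0.01186681, -0.00750132, -0.00420023]), 'finger_force': 0.0, 'opening': 0.9984713974878487}
```

View pics/scene0.png

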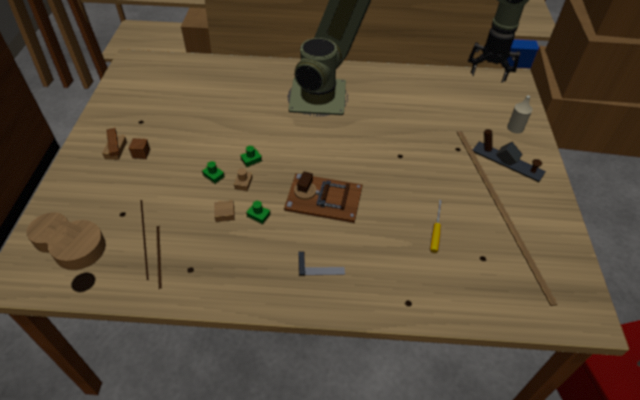

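View pics/side0.png

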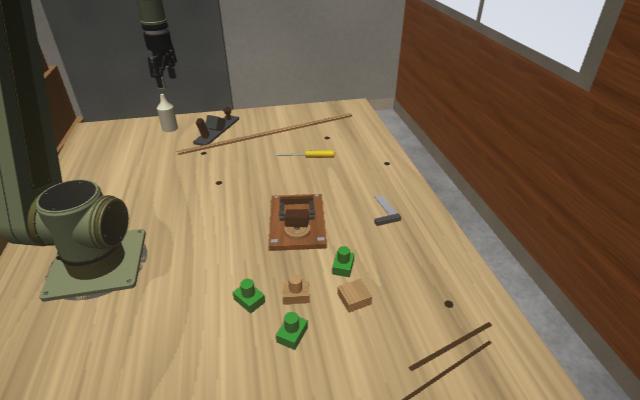

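Candidates in the scene image:
- Pine block with boss at (243,181), or (295,288) in the side view. This is my choice.
- Green look-alikes at (213,172), (250,156) and (258,211).
- Plain offcut with no boss at (225,210).

I'll check the choice in one close crop.

Run:
```python
from h import *
s=cv2.imread('pics/side0.png')[185:350,225:380]
cv2.imwrite('pics/c1.png',cv2.resize(s,None,fx=3.6,fy=3.6,interpolation=cv2.INTER_CUBIC))
s=cv2.imread('pics/scene0.png')[140:240,200:380]
print('blank top',ray('side0',295,278,.058),ray('scene0',242,174,.058))
print('knob',ray('side0',297,210,.082),ray('scene0',305,178,.082))
```

```text
blank top [ 0.46736749 -0.20253748  0.058     ] [ 0.47753646 -0.20052588  0.058     ]
knob [0.50677096 0.00815229 0.082     ] [ 0.50149414 -0.00249556  0.082     ]
```

View pics/c1.png

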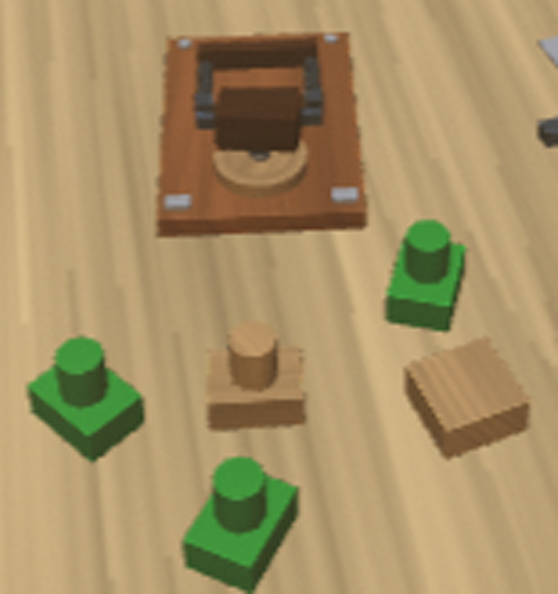

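The crop shows the pine blank with boss, boss top at side (295,278), and its foot about parallel to the jig. Three look-alikes are green and the offcut is bare, so the choice holds. The cam and knob are at the near end of the jig with the jaw at the far end, so jig y is roughly world +y. I'll move above it for the wrist camera.

Request:
{"name": "drive_tool", "arguments": {"rows": "-31 -35 0 0;-31 -35 0 0;-31 -35 0 0;-31 -35 0 0;-31 -35 0 0;-31 -35 0 0;-31 -35 0 0;-31 -35 0 0", "hand": 1}}

```text
clock: 0.95
ee_pos: [0.3263, 0.2036, 0.2313]
orientation: [3.141, 0.0, 2.832]
wrist_force: [2.2, 0.7, 0.5]
opening: 0.998
finger_force: 0.0
```

Request:
{"name": "drive_tool", "arguments": {"rows": "-31 -35 0 0;-31 -35 0 0;-31 -35 0 0;-31 -35 0 0;-31 -35 0 0;-31 -35 0 0;-31 -35 0 0;0 0 0 0.14;0 0 0 0.14;0 0 0 0.14;0 0 0 0.14;0 0 0 0.14"}}

```text
clock: 2.15
ee_pos: [0.4579, -0.0942, 0.231]
orientation: [-3.141, -0.001, 2.126]
wrist_force: [-0.5, 0.5, 0.8]
opening: 0.999
finger_force: 0.0
```

Request:
{"name": "drive_tool", "arguments": {"rows": "0 0 0 0.14;0 0 0 0.14;0 0 0 0.14;0 0 0 0.14;0 0 0 0;0 0 0 0"}}

```text
clock: 2.75
ee_pos: [0.458, -0.0941, 0.2311]
orientation: [-3.141, -0.0, 1.575]
wrist_force: [0.0, -0.1, -0.3]
opening: 0.999
finger_force: 0.0
```

Run:
```python
from h import *
d=snap('wrist','w1'); s=env.read_state(); print(s['clock'],s['ee_pos'],s['orientation'],s['qpos'])
```

```text
2.8 [ 0.45799489 -0.09411013  0.23116497] [-3.14130135e+00 -1.62761295e-04  1.57421872e+00] [-2.27322579e-01  1.50326232e-01  1.79488003e+00  9.86485775e-05
  1.19670720e+00 -2.30781057e-01]
```

View pics/w1.png

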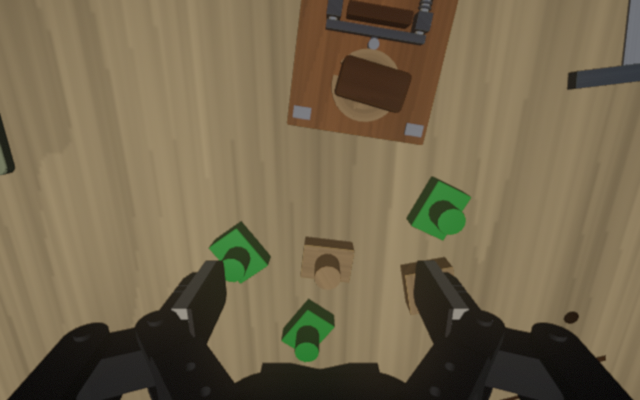

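The wrist view shows the pine blank with boss top near (328,274), three green look-alikes at (233,262), (308,348) and (450,220), and the offcut behind the right finger at (425,285). The jig is up-image with its knob bar at (373,83). I'll take a close crop of the blank next.

Run:
```python
from h import *
s=cv2.imread('pics/w1.png')
a=cv2.resize(s[225:305,285:370],None,fx=7,fy=7,interpolation=cv2.INTER_CUBIC)
a=cv2.convertScaleAbs(a,alpha=1.6)
cv2.imwrite('pics/c2.png',a)
```

```text
(no output)
```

View pics/c2.png

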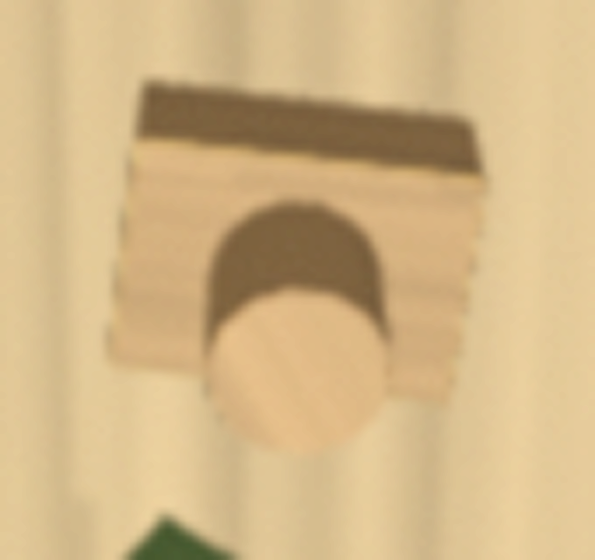

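The crop shows foot-top corners at crop pixels (134,140), (486,176), (448,405) and (110,358), and the boss top centre at (300,372).

Run:
```python
from h import *
f=lambda x,y:((x+.5)/7-.5+285,(y+.5)/7-.5+225)
P=np.array([ray('w1',*f(*p),.026)[:2] for p in [(134,140),(486,176),(448,405),(110,358)]])
print(P*1e3,P.mean(0)*1e3, ray('w1',*f(300,372),.058))
for a,b in [(0,1),(3,2),(3,0),(2,1)]:
    v=P[b]-P[a]; print(np.linalg.norm(v),np.arctan2(v[1],v[0]))
A=ray('w1',289,124,.018);B=ray('w1',422,143,.018);print(A,B,np.arctan2(*(B-A)[1::-1]),np.linalg.norm(B-A),'knob',ray('w1',373,83,.082))
```

```text
[[ 439.67765159 -181.82082084]
 [ 498.82501465 -188.15348163]
 [ 493.83739225 -232.0998853 ]
 [ 435.12785448 -223.14303079]] [ 466.86697824 -206.30430464] [ 0.467039   -0.20654892  0.058     ]
0.059485402828313105 -0.10665950693172992
0.05938884633236222 -0.151394791051984
0.04157193390921398 1.4611326932946795
0.04422852894461959 1.457786586680075
[ 0.42493667 -0.04463603  0.018     ] [ 0.56888037 -0.06404     0.018     ] -0.13399472941818727 0.14524566866915037 knob [ 0.50247766 -0.00558359  0.082     ]
```

Request:
{"name": "drive_tool", "arguments": {"rows": "-37 3 0 0;-38 3 0 0;-37 3 0 0;0 0 0 0.12;0 0 30 0;0 0 30 0;0 0 30 0;0 0 30 0;0 0 0 0;0 0 0 0", "hand": 0.6}}

```text
clock: 3.8
ee_pos: [0.4675, -0.2062, 0.1116]
orientation: [-3.141, -0.0, 1.453]
wrist_force: [0.2, 0.4, 0.7]
opening: 0.601
finger_force: 0.0
```

Run:
```python
from h import *
d=snap('wrist','w2'); s=env.read_state(); print(s['clock'],s['ee_pos'],s['orientation'],s['opening'])
print(proj('w2',[.467,-.2065,.058]))
```

```text
3.85 [ 0.46818316 -0.20653814  0.11249935] [3.13955005e+00 5.86361016e-04 1.45258960e+00] 0.601026532385904
[318.92857529 222.45579998]
```

View pics/w2.png

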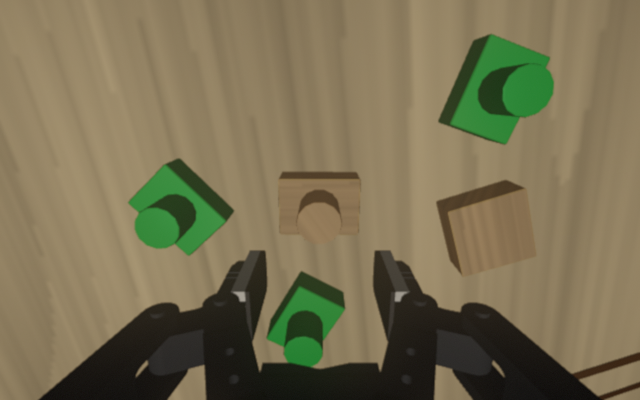

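The wrist view shows the boss top at (319,222), exactly where predicted, with the foot square to the fingers and the green neighbours clear. I'll descend and grip.

Request:
{"name": "drive_tool", "arguments": {"rows": "0 0 25 0;0 0 25 0;0 0 20 0;0 0 13 0;0 0 0 0;0 0 0 0"}}

```text
clock: 4.45
ee_pos: [0.4685, -0.2067, 0.0298]
orientation: [3.139, 0.001, 1.452]
wrist_force: [-0.2, 0.6, 0.6]
opening: 0.601
finger_force: 0.0
```

Request:
{"name": "drive_tool", "arguments": {"rows": "0 0 0 0;0 0 0 0;0 0 0 0;0 0 0 0;0 0 0 0;0 0 0 0", "hand": 0}}

```text
clock: 5.05
ee_pos: [0.4681, -0.2066, 0.03]
orientation: [3.139, 0.001, 1.452]
wrist_force: [-0.4, 0.5, 5.2]
opening: 0.331
finger_force: 58.8
```

Request:
{"name": "drive_tool", "arguments": {"rows": "0 0 -20 0;0 0 -40 0;0 0 -50 0;0 0 -50 0;0 0 -20 0;36 1 0 0;36 1 0 0;36 1 0 0;36 1 0 0;36 1 0 0;0 0 0 0;0 0 0 0"}}

```text
clock: 6.25
ee_pos: [0.4933, -0.0276, 0.2085]
orientation: [3.141, 0.001, 1.454]
wrist_force: [-0.8, -0.1, -2.6]
opening: 0.335
finger_force: 59.8
```

Run:
```python
from h import *
d=snap('wrist','w3'); s=env.read_state(); print(s['clock'],s['ee_pos'],s['orientation'],s['opening'],s['wrist_force'])
a=cv2.resize(d['frame'][:300,160:520],(800,667)[::1],interpolation=cv2.INTER_CUBIC)[:600]
cv2.imwrite('pics/c3.png',cv2.convertScaleAbs(a,alpha=1.5))
```

```text
6.3 [ 0.49328247 -0.0282553   0.2084876 ] [3.14150405e+00 5.51884861e-04 1.45248790e+00] 0.3260775891596254 [ 0.07698253 -0.51333712 -2.66601374]
```

View pics/c3.png

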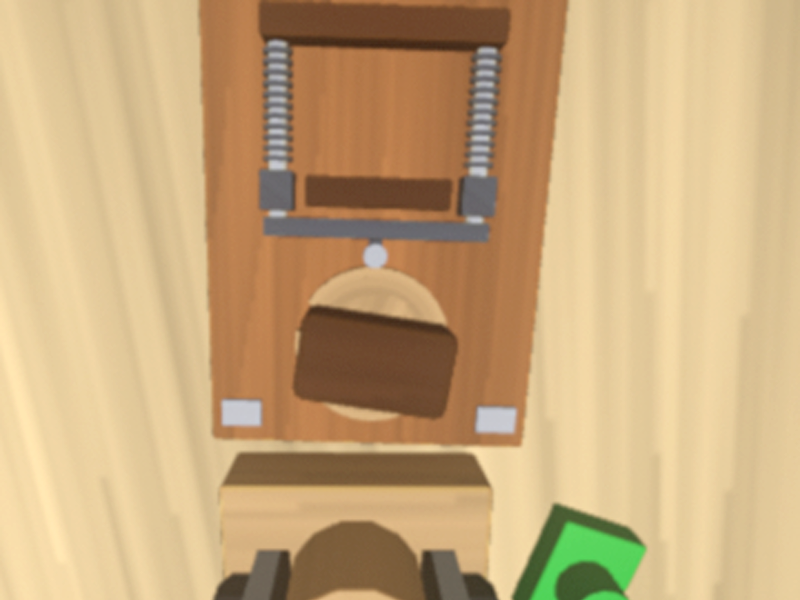

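The crop (scale 2.222, offset x 160) shows:
- Fence far top edge, which is the face: (306,176) to (452,181).
- Jaw bottom edge at about y 42–48, spanning x 260 to 510.
- Board near corners at (214,437) and (521,445).
- Roller at (375,256).
- Knob bar top corners at about (312,313), (456,336), (443,416) and (295,393).
- The held blank's foot edge, about parallel to the jig.

Run:
```python
from h import *
f=lambda x,y:((x+.5)/2.2222-.5+160,(y+.5)/2.2222-.5)
r=lambda x,y,z:ray('w3',*f(x,y),z)[:2]
ang=lambda a,b:np.arctan2(*(b-a)[::-1])
F=[r(306,176,.04),r(452,181,.04)]; print('fence',F,np.mean(F,0),ang(*F),np.linalg.norm(F[1]-F[0]))
B=[r(214,437,.018),r(521,445,.018)]; print('board',np.mean(B,0),ang(*B),np.linalg.norm(B[1]-B[0]))
R=[r(264,236,.03),r(489,241,.03)]; print('bar',np.mean(R,0),ang(*R))
J=[r(264,37,.04),r(507,46,.04)]; print('jaw',np.mean(J,0),ang(*J),np.linalg.norm(J[1]-J[0]))
K=[r(*p,.082) for p in [(312,313),(456,336),(443,416),(295,393)]]; print('knob',np.mean(K,0),ang(K[0],K[1]),ang(K[3],K[2]))
th=(ang(*F)+ang(*B)+ang(*J)+ang(*R))/4; y=np.array([-np.sin(th),np.cos(th)]); m=np.mean
print('th',th)
print('origins fence',m(F,0)-.01*y,'board',m(B,0)+.11*y,'jaw',m(J,0)-.06*y,'knob',m(K,0)+.06*y)
# held blank: edge of foot top (far edge), bottom z = tcp -.030
zb=.2085-.03
E_=[r(220,486,zb+.026),r(490,486,zb+.026)];print('blank edge',np.mean(E_,0),ang(*E_),np.linalg.norm(E_[1]-E_[0]))
for o in [m(F,0)-.01*y,m(B,0)+.11*y]: print(proj('w3',[*(o+.0),.018]))
```

```text
fence [array([0.48426931, 0.06648147]), array([0.54263789, 0.05779245])] [0.5134536  0.06213696] -0.14777946191581415 0.05901177799029633
board [ 0.49629532 -0.05445882] -0.14301397038128738 0.14811853536996059
bar [0.51023545 0.03877539] -0.13703002825137267
jaw [0.52118058 0.11084713] -0.14857515055644646 0.0932046657036347
knob [ 0.5040821  -0.00528985] -0.27315458224329664 -0.2743609842792073
th -0.14409965277623016
origins fence [0.51201758 0.05224061] board [0.51209148 0.05440109] jaw [0.51256449 0.05146899] knob [0.51269818 0.05408828]
blank edge [ 0.4957308  -0.00649325] -0.11576261509799159 0.05849063747133729
[329.20347535  92.14491515]
[329.04169905  89.80156857]
```

Request:
{"name": "drive_tool", "arguments": {"rows": "0 0 0 0.028;29 2 0 0;30 2 0 0;29 2 0 0;29 1 0 0;0 0 30 0;0 0 40 0;0 0 38 0;0 0 15 0;0 0 0 0;0 0 0 0;0 0 0 0"}}

```text
clock: 7.5
ee_pos: [0.5189, 0.0864, 0.0868]
orientation: [3.139, -0.001, 1.423]
wrist_force: [-0.1, 0.7, -2.5]
opening: 0.337
finger_force: 59.8
```

Run:
```python
from h import *
s=env.read_state(); print(s['clock'],s['ee_pos'],s['orientation'],s['opening'],s['wrist_force'])
d=snap('side','s1'); snap('wrist','w4'); snap('scene','sc1')
a=d['frame'][140:270,230:370]
a=cv2.convertScaleAbs(cv2.resize(a,None,fx=4.3,fy=4.3,interpolation=cv2.INTER_CUBIC),alpha=1.3)
cv2.imwrite('pics/c4.png',a)
```

```text
7.5 [0.51893756 0.08638787 0.08679257] [ 3.13850879e+00 -9.66076429e-04  1.42257718e+00] 0.3369184685612727 [-0.12775617  0.70935122 -2.52881605]
```

View pics/w4.png

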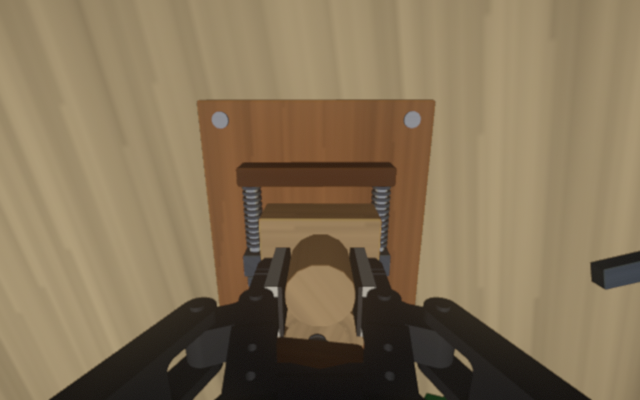

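The wrist view shows the held foot's far edges at rows 205 (bottom) and 219 (top), spanning x 259 to 381. The jaw's inner top edge is at row ~185, spanning x 240 to 395. I'll compute the clearance.

Run:
```python
from h import *
th=-.144;X=np.array([np.cos(th),np.sin(th)]);Y=np.array([-np.sin(th),np.cos(th)])
def j(u,v,z):
    p=ray('w4',u,v,z)[:2]-[.5123,.0532]; return np.round(1e3*np.array([p@X,p@Y]),1)
print('jaw face',j(240,185,.04),j(395,186,.04))
print('far board',j(197,100,.018),j(434,100,.018))
print('foot top',j(259,219,.083),j(381,219,.083),'foot bottom',j(264,205,.057),j(375,205,.057))
p=np.array([.5189,.0864])-[.5123,.0532];print('tcp',p@X,p@Y)
g=cv2.cvtColor(cv2.imread('pics/w4.png'),6)
for x in (290,340): print(x,g[155:235,x].tolist())
```

```text
jaw face [-45.9  60.6] [47.4 59.6]
far board [-73.9 109.4] [ 73.3 109. ]
foot top [-27.3  55. ] [31.4 54.8] foot bottom [-29.1  53.5] [32.9 53.3]
tcp 0.0017673946860501388 0.03380349561840791
290 [94, 94, 94, 95, 94, 94, 89, 63, 41, 38, 37, 39, 44, 56, 61, 60, 59, 60, 60, 59, 58, 58, 58, 58, 59, 59, 59, 58, 58, 59, 61, 72, 89, 96, 97, 96, 97, 97, 97, 97, 97, 97, 97, 97, 97, 97, 98, 94, 78, 65, 63, 63, 64, 66, 65, 66, 66, 65, 66, 67, 68, 67, 71, 95, 121, 129, 130, 131, 131, 131, 133, 132, 134, 132, 130, 129, 126, 128, 130, 131]
340 [95, 96, 96, 96, 96, 94, 83, 57, 39, 37, 37, 39, 46, 58, 60, 60, 60, 59, 60, 59, 59, 58, 59, 59, 58, 58, 58, 58, 58, 58, 60, 75, 90, 95, 95, 95, 96, 95, 96, 95, 96, 96, 95, 95, 95, 96, 96, 94, 81, 68, 64, 64, 64, 65, 65, 67, 66, 65, 65, 64, 64, 66, 70, 91, 118, 127, 128, 129, 130, 129, 128, 127, 125, 125, 125, 126, 127, 128, 130, 131]
```

Request:
{"name": "drive_tool", "arguments": {"rows": "1.5 -2 0 0;0 0 15 0;0 0 12 0;0 0 5 0;0 0 2 0;0 0 0 0;0 0 0 0"}}

```text
clock: 8.35
ee_pos: [0.5162, 0.0886, 0.0516]
orientation: [3.141, -0.0, 1.424]
wrist_force: [-0.6, -0.6, -2.4]
opening: 0.332
finger_force: 59.8
```

Request:
{"name": "drive_tool", "arguments": {"rows": "0 0 1 0;0 0 1 0;0 0 1 0;0 0 0 0"}}

```text
clock: 8.75
ee_pos: [0.5158, 0.0885, 0.0482]
orientation: [-3.141, -0.0, 1.424]
wrist_force: [0.4, -0.4, -2.7]
opening: 0.335
finger_force: 59.8
```

Request:
{"name": "drive_tool", "arguments": {"rows": "0 0 0.7 0;0 0 0.5 0;0 0 0 0"}}

```text
clock: 9.05
ee_pos: [0.5158, 0.0885, 0.0479]
orientation: [3.141, -0.0, 1.424]
wrist_force: [-3.4, -0.7, 6.2]
opening: 0.333
finger_force: 60.9
```

Run:
```python
from h import *
s=env.read_state(); print(s['clock'],s['ee_pos'],s['orientation'],s['wrist_force'])
d=snap('wrist','w5'); g=cv2.cvtColor(d['frame'],6)
for x in (285,350): print(x,g[185:275,x].tolist())
```

```text
9.05 [0.51580836 0.08854702 0.0479359 ] [ 3.14137614e+00 -1.83988282e-04  1.42385196e+00] [-3.38378253 -0.68895252  6.1982937 ]
285 [40, 41, 50, 60, 64, 64, 63, 64, 63, 63, 63, 62, 62, 62, 62, 62, 62, 63, 63, 62, 62, 63, 63, 64, 63, 66, 68, 68, 70, 70, 71, 71, 75, 102, 127, 136, 137, 138, 139, 139, 140, 140, 141, 140, 137, 135, 133, 134, 136, 138, 138, 138, 137, 136, 136, 135, 135, 135, 134, 134, 134, 127, 96, 71, 63, 59, 55, 52, 49, 46, 43, 41, 37, 39, 37, 37, 38, 36, 37, 37, 38, 36, 37, 38, 38, 38, 37, 38, 37, 37]
350 [39, 42, 51, 61, 64, 63, 64, 64, 63, 62, 63, 62, 63, 62, 62, 62, 63, 62, 62, 62, 62, 62, 61, 62, 63, 66, 70, 69, 68, 67, 68, 69, 73, 93, 121, 133, 136, 137, 136, 137, 136, 133, 132, 131, 132, 133, 134, 136, 137, 139, 139, 139, 138, 137, 137, 136, 137, 136, 136, 136, 136, 129, 101, 76, 65, 62, 60, 54, 50, 48, 47, 45, 42, 42, 42, 43, 46, 49, 51, 54, 55, 59, 63, 64, 66, 66, 66, 68, 68, 70]
```

The blank is seated on the board: contact at TCP z 0.048, which is 0.030 + 0.018 as expected. I'll release it and rise.

Request:
{"name": "drive_tool", "arguments": {"rows": "0 0 0 0;0 0 0 0;0 0 0 0;0 0 0 0;0 0 -20 0;0 0 -40 0;0 0 -50 0;0 0 -30 0;0 0 0 0", "hand": 0.6}}

```text
clock: 10.0
ee_pos: [0.5188, 0.089, 0.192]
orientation: [3.132, -0.003, 1.424]
wrist_force: [0.5, -0.4, -0.2]
opening: 0.594
finger_force: 0.0
```

Request:
{"name": "drive_tool", "arguments": {"rows": "-45 0 0 0;-45 0 0 0;-6 0 0 0;0 0 0 0;0 0 0 0"}}

```text
clock: 10.5
ee_pos: [0.5017, -0.0059, 0.1865]
orientation: [-3.141, -0.001, 1.424]
wrist_force: [1.0, -0.4, -0.4]
opening: 0.599
finger_force: 0.0
```

Run:
```python
from h import *
s=env.read_state(); print(s['clock'],s['ee_pos'],s['orientation'],s['opening'],s['qpos'][5])
d=snap('wrist','w6')
a=cv2.resize(d['frame'][40:310,160:520],None,fx=2.2222,fy=2.2222,interpolation=cv2.INTER_CUBIC)
cv2.imwrite('pics/c5.png',cv2.convertScaleAbs(a,alpha=1.5))
```

```text
10.5 [ 0.50174402 -0.00587656  0.18653549] [-3.14067281e+00 -6.27256561e-04  1.42364891e+00] 0.5989644352827455 0.11168843515694009
```

View pics/c5.png

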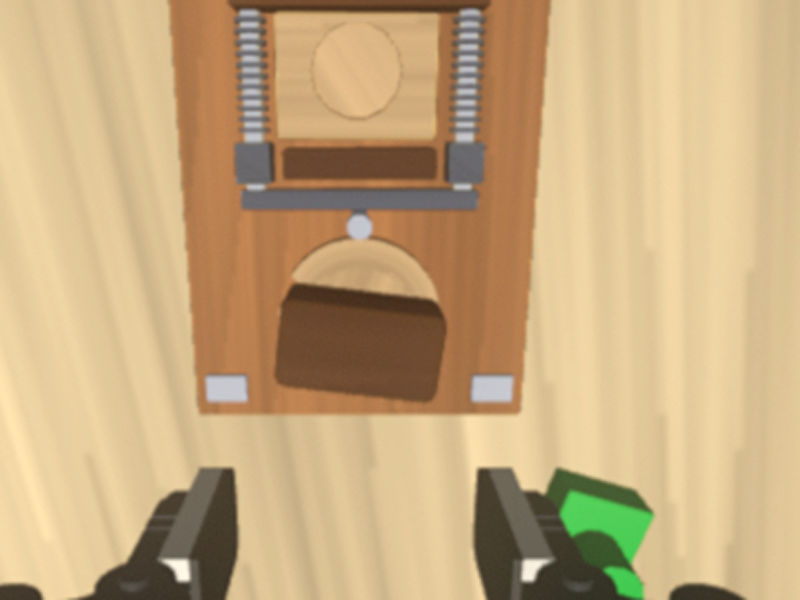

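The blank lies flat and square between the fence and the open jaw, foot corners at crop (275,12) and (440,137), boss at (357,70). The bar knob's top face corners are at about (286,303), (446,320), (434,402) and (276,384).

Run:
```python
from h import *
f=lambda x,y:((x+.5)/2.2222-.5+160,(y+.5)/2.2222-.5+40)
K=np.array([ray('w6',*f(*p),.082)[:2] for p in [(286,303),(446,320),(434,402),(276,384)]])
print(K.mean(0),[np.arctan2(*(b-a)[::-1]) for a,b in [(K[0],K[1]),(K[3],K[2])]],np.linalg.norm(K[1]-K[0]),np.linalg.norm(K[0]-K[3]))
```

```text
[ 0.50361719 -0.00606885] [np.float64(-0.25450113508885064), np.float64(-0.26643306768200226)] 0.05660434883195564 0.030447565822689007
```

Request:
{"name": "drive_tool", "arguments": {"rows": "0 2 0 -0.144;0 0 0 -0.144;0 0 0 -0.144;0 0 0 -0.144;0 0 0 -0.144;0 0 0 -0.144;0 0 0 -0.144;0 0 0 -0.144;0 0 0 -0.144;0 0 0 -0.144;0 0 0 0;0 0 0 0", "hand": 0.75}}

```text
clock: 11.75
ee_pos: [0.5039, -0.0059, 0.1869]
orientation: [3.141, -0.0, 2.862]
wrist_force: [-0.4, -0.5, -0.1]
opening: 0.746
finger_force: 0.0
```

Request:
{"name": "drive_tool", "arguments": {"rows": "0 0 40 -0.014;0 0 40 0;0 0 30 0;0 0 17 0;0 0 10 0;0 0 0 0;0 0 0 0"}}

```text
clock: 12.45
ee_pos: [0.5045, -0.0066, 0.0507]
orientation: [3.141, 0.001, 2.877]
wrist_force: [0.7, 0.0, 0.1]
opening: 0.745
finger_force: 0.0
```

Request:
{"name": "drive_tool", "arguments": {"rows": "0 0 0 0;0 0 0 0;0 0 0 0;0 0 0 0;0 0 0 0;0 0 0 0", "hand": 0}}

```text
clock: 13.05
ee_pos: [0.5047, -0.0062, 0.0514]
orientation: [3.14, 0.002, 2.877]
wrist_force: [-0.6, 3.4, 5.8]
opening: 0.393
finger_force: 59.9
```

```bash
python3 -c "
from h import *
s=env.read_state(); print(s['clock'],s['ee_pos'],s['orientation'],s['torque'],s['wrist_force'],s['qpos'])"
```

```text
13.05 [ 0.50465712 -0.0061923   0.05136442] [3.13992038e+00 2.23517495e-03 2.87670580e+00] [ 0.30182547  0.12954759 -0.1806511 ] [-0.57222519  3.38361036  5.80345361] [-3.57648146e-02  3.99638881e-01  1.96789477e+00  1.60769867e-03
  7.71503074e-01 -1.34282723e+00]
```

```bash
cat > chk.py <<'E'
from h import *
import sys
s=env.read_state(); print(round(s['clock'],2),np.round(s['ee_pos'],4),'turned',round(2.8767-s['orientation'][2],3),'tq',np.round(s['torque'],2),'F',np.round(s['wrist_force'],1),round(float(s['finger_force']),1))
d=get_image('scene')['frame']; cv2.imwrite(f'pics/t{sys.argv[1]}.png',d)
r=cv2.imread('pics/t0.png').astype(np.float32)
c=proj('scene0',[.522,.117,.04]).astype(int); w=14
g=lambda im:cv2.cvtColor(cv2.resize(im[c[1]-w:c[1]+w,c[0]-8:c[0]+18].astype(np.uint8),None,fx=4,fy=4,interpolation=cv2.INTER_CUBIC),6).astype(np.float32)
A,B=g(r),g(d); print('shift px*4',cv2.phaseCorrelate(A,B,cv2.createHanningWindow(A.shape[::-1],cv2.CV_32F)),'diff',np.abs(A-B).mean())
E
python3 chk.py 0
```

```text
13.05 [ 0.5047 -0.0062  0.0514] turned -0.0 tq [ 0.3   0.13 -0.18] F [-0.6  3.4  5.8] 59.9
shift px*4 ((1.373614111344068e-09, 1.4210854715202004e-14), 1.0000000125931596) diff 0.0
```

Request:
{"name": "drive_tool", "arguments": {"rows": "0 0 0 0.03;0 0 0 0.04;0 0 0 0.04;0 0 0 0.04;0 0 0 0.04;0 0 0 0.03;0 0 0 0"}}

```text
clock: 13.8
ee_pos: [0.5045, -0.0065, 0.0514]
orientation: [3.14, 0.002, 2.658]
wrist_force: [-0.8, 2.8, 7.2]
opening: 0.391
finger_force: 59.9
```

```bash
python3 chk.py 1
```

```text
13.8 [ 0.5045 -0.0065  0.0514] turned 0.219 tq [ 0.13  0.19 -0.03] F [-0.8  2.8  7.2] 59.9
shift px*4 ((0.021537882540982878, -0.0949793290005303), 0.5764520368458312) diff 0.573489
```

Request:
{"name": "drive_tool", "arguments": {"rows": "0 0 0 0.03;0 0 0 0.03"}}

```text
clock: 14.05
ee_pos: [0.5045, -0.0066, 0.0514]
orientation: [3.141, 0.002, 2.599]
wrist_force: [-0.9, 2.0, 7.1]
opening: 0.389
finger_force: 59.9
```

```bash
python3 chk.py 2
```

```text
14.05 [ 0.5045 -0.0066  0.0514] turned 0.278 tq [0.26 0.24 0.45] F [-0.9  2.   7.1] 59.9
shift px*4 ((-0.04640357572530007, -0.013295495036800276), 0.48785293838124216) diff 0.59400755
```

Request:
{"name": "drive_tool", "arguments": {"rows": "0 0 0 0.03;0 0 0 0.03"}}

```text
clock: 14.3
ee_pos: [0.5045, -0.0066, 0.0514]
orientation: [3.141, 0.002, 2.539]
wrist_force: [-0.8, 2.2, 6.7]
opening: 0.389
finger_force: 59.9
```

```bash
python3 chk.py 3
```

```text
14.3 [ 0.5045 -0.0066  0.0514] turned 0.338 tq [0.14 0.19 0.5 ] F [-0.8  2.2  6.7] 59.9
shift px*4 ((0.0839295410643004, 0.14723614846838728), 0.49146310635554935) diff 0.6729911
```

Request:
{"name": "drive_tool", "arguments": {"rows": "0 0 0 0.03;0 0 0 0.03"}}

```text
clock: 14.55
ee_pos: [0.5044, -0.0067, 0.0514]
orientation: [3.141, 0.002, 2.478]
wrist_force: [-1.0, 1.5, 7.4]
opening: 0.389
finger_force: 59.9
```

```bash
python3 chk.py 4
```

```text
14.55 [ 0.5044 -0.0067  0.0514] turned 0.398 tq [0.1  0.24 0.37] F [-1.   1.5  7.4] 59.9
shift px*4 ((-0.1265977899725712, -0.174214759554566), 0.6003799432589684) diff 0.65436125
```

Request:
{"name": "drive_tool", "arguments": {"rows": "0 0 0 0.03;0 0 0 0.03"}}

```text
clock: 14.8
ee_pos: [0.5043, -0.0068, 0.0514]
orientation: [3.141, 0.002, 2.419]
wrist_force: [-0.6, 1.6, 6.4]
opening: 0.388
finger_force: 59.9
```

```bash
python3 chk.py 5
```

```text
14.8 [ 0.5043 -0.0068  0.0514] turned 0.458 tq [0.06 0.21 0.51] F [-0.6  1.6  6.4] 59.9
shift px*4 ((-0.13477110540161163, 0.04340938972372754), 0.5896395753931116) diff 0.5770948
```

Request:
{"name": "drive_tool", "arguments": {"rows": "0 0 0 0.03;0 0 0 0.03"}}

```text
clock: 15.05
ee_pos: [0.5043, -0.0068, 0.0513]
orientation: [3.141, 0.002, 2.359]
wrist_force: [-2.3, 1.5, 7.3]
opening: 0.392
finger_force: 59.9
```

```bash
python3 chk.py 6
```

```text
15.05 [ 0.5043 -0.0068  0.0513] turned 0.518 tq [-0.01  0.3   0.53] F [-2.3  1.5  7.3] 59.9
shift px*4 ((0.03372410110346635, 0.011632677081742315), 0.5219492199980182) diff 0.6401957
```

Request:
{"name": "drive_tool", "arguments": {"rows": "0 0 0 0.03;0 0 0 0.03"}}

```text
clock: 15.3
ee_pos: [0.5042, -0.0069, 0.0513]
orientation: [3.141, 0.002, 2.299]
wrist_force: [-1.5, 0.8, 6.1]
opening: 0.388
finger_force: 59.9
```

```bash
python3 chk.py 7
```

```text
15.3 [ 0.5042 -0.0069  0.0513] turned 0.578 tq [0.05 0.33 0.43] F [-1.5  0.8  6.1] 59.9
shift px*4 ((-0.038060326357481244, 0.17130810795779183), 0.5747520702856558) diff 0.6817479
```

Request:
{"name": "drive_tool", "arguments": {"rows": "0 0 0 0.03;0 0 0 0.03"}}

```text
clock: 15.55
ee_pos: [0.5041, -0.007, 0.0514]
orientation: [3.141, 0.002, 2.239]
wrist_force: [-2.1, 0.9, 7.2]
opening: 0.387
finger_force: 60.0
```

```bash
python3 chk.py 8
```

```text
15.55 [ 0.5041 -0.007   0.0514] turned 0.638 tq [-0.04  0.35  0.41] F [-2.1  0.9  7.2] 60.0
shift px*4 ((0.10678869200206265, 0.07545701734896682), 0.5350618889302383) diff 0.65118474
```

Request:
{"name": "drive_tool", "arguments": {"rows": "0 0 0 0.03;0 0 0 0.03"}}

```text
clock: 15.8
ee_pos: [0.5041, -0.007, 0.0514]
orientation: [3.141, 0.001, 2.179]
wrist_force: [-1.1, 1.4, 6.4]
opening: 0.388
finger_force: 60.0
```

```bash
python3 chk.py 9
```

```text
15.8 [ 0.5041 -0.007   0.0514] turned 0.698 tq [-0.07  0.33  0.53] F [-1.1  1.4  6.4] 60.0
shift px*4 ((-0.09255615910848292, -0.07230101834655756), 0.6246814289210755) diff 0.59666896
```

Request:
{"name": "drive_tool", "arguments": {"rows": "0 0 0 0.03;0 0 0 0.03"}}

```text
clock: 16.05
ee_pos: [0.504, -0.007, 0.0514]
orientation: [3.141, 0.001, 2.119]
wrist_force: [-2.0, -0.1, 7.6]
opening: 0.391
finger_force: 60.0
```

```bash
python3 chk.py 10
```

```text
16.05 [ 0.504  -0.007   0.0514] turned 0.758 tq [-0.09  0.32  0.56] F [-2.  -0.1  7.6] 60.0
shift px*4 ((0.004496133722952322, -0.08842978989407868), 0.6183064753626599) diff 0.70647323
```

Request:
{"name": "drive_tool", "arguments": {"rows": "0 0 0 0.03;0 0 0 0.03"}}

```text
clock: 16.3
ee_pos: [0.5039, -0.0071, 0.0513]
orientation: [3.141, 0.001, 2.059]
wrist_force: [-1.9, -0.0, 7.9]
opening: 0.389
finger_force: 60.0
```

```bash
python3 chk.py 11; python3 -c "
from h import *
print(proj('scene0',[.522,.117,.04]))"
```

```text
16.3 [ 0.5039 -0.0071  0.0513] turned 0.818 tq [-0.15  0.45  0.4 ] F [-1.9 -0.   7.9] 60.0
shift px*4 ((0.16452632399698786, -0.0910169576650901), 0.5478389486854459) diff 0.7384959
[343.57705567 194.59227783]
```

Request:
{"name": "drive_tool", "arguments": {"rows": "0 0 0 0.03;0 0 0 0.03"}}

```text
clock: 16.55
ee_pos: [0.5038, -0.0071, 0.0514]
orientation: [3.141, 0.001, 1.999]
wrist_force: [-2.7, -0.1, 7.6]
opening: 0.391
finger_force: 60.1
```

```bash
python3 chk.py 12
```

```text
16.55 [ 0.5038 -0.0071  0.0514] turned 0.878 tq [-0.15  0.42  0.47] F [-2.7 -0.1  7.6] 60.1
shift px*4 ((0.1520527576674624, -0.049943471141787654), 0.5713604083767644) diff 0.6228537
```

Request:
{"name": "drive_tool", "arguments": {"rows": "0 0 0 0.03;0 0 0 0.03"}}

```text
clock: 16.8
ee_pos: [0.5037, -0.0072, 0.0514]
orientation: [3.141, 0.001, 1.939]
wrist_force: [-2.2, 0.6, 8.0]
opening: 0.394
finger_force: 60.1
```

```bash
python3 chk.py 13
```

```text
16.8 [ 0.5037 -0.0072  0.0514] turned 0.938 tq [-0.15  0.48  0.52] F [-2.2  0.6  8. ] 60.1
shift px*4 ((-0.10470051975195815, -0.13133689572151752), 0.537249290207286) diff 0.70587224
```

Request:
{"name": "drive_tool", "arguments": {"rows": "0 0 0 0.02;0 0 0 0.02"}}

```text
clock: 17.05
ee_pos: [0.5037, -0.0071, 0.0514]
orientation: [3.141, 0.001, 1.899]
wrist_force: [-3.1, 0.2, 8.3]
opening: 0.385
finger_force: 60.1
```

```bash
python3 chk.py 14
```

```text
17.05 [ 0.5037 -0.0071  0.0514] turned 0.977 tq [-0.16  0.48  0.46] F [-3.1  0.2  8.3] 60.1
shift px*4 ((0.03020160998478616, -0.10972931375813744), 0.4521302894309715) diff 0.69866073
```

Request:
{"name": "drive_tool", "arguments": {"rows": "0 0 0 0.02;0 0 0 0.02"}}

```text
clock: 17.3
ee_pos: [0.5036, -0.0072, 0.0513]
orientation: [3.142, 0.001, 1.859]
wrist_force: [-3.0, -1.0, 8.9]
opening: 0.389
finger_force: 60.2
```

```bash
python3 chk.py 15
```

```text
17.3 [ 0.5036 -0.0072  0.0513] turned 1.018 tq [-0.19  0.56  0.28] F [-3.  -1.   8.9] 60.2
shift px*4 ((0.03190026446223726, -0.05685959306789812), 0.5501618255803614) diff 0.90247256
```

Request:
{"name": "drive_tool", "arguments": {"rows": "0 0 0 0.02;0 0 0 0.02"}}

```text
clock: 17.55
ee_pos: [0.5036, -0.0072, 0.0513]
orientation: [3.142, 0.001, 1.818]
wrist_force: [-2.2, -1.1, 8.0]
opening: 0.391
finger_force: 60.2
```

```bash
python3 chk.py 16
```

```text
17.55 [ 0.5036 -0.0072  0.0513] turned 1.058 tq [-0.25  0.53  0.19] F [-2.2 -1.1  8. ] 60.2
shift px*4 ((0.014925815185236502, 0.0757156545997617), 0.4398550542784326) diff 1.3205701
```

Request:
{"name": "drive_tool", "arguments": {"rows": "0 0 0 0.02;0 0 0 0.02"}}

```text
clock: 17.8
ee_pos: [0.5035, -0.0072, 0.0514]
orientation: [-3.142, 0.001, 1.778]
wrist_force: [-2.8, -1.3, 8.2]
opening: 0.385
finger_force: 60.2
```

```bash
python3 chk.py 17
```

```text
17.8 [ 0.5035 -0.0072  0.0514] turned 1.099 tq [-0.25  0.56  0.1 ] F [-2.8 -1.3  8.2] 60.2
shift px*4 ((-0.018648118006353798, -0.15240451371557384), 0.40631116849404797) diff 1.8517342
```

Request:
{"name": "drive_tool", "arguments": {"rows": "0 0 0 0.02;0 0 0 0.02"}}

```text
clock: 18.05
ee_pos: [0.5035, -0.0072, 0.0514]
orientation: [-3.142, 0.001, 1.737]
wrist_force: [-3.6, -1.5, 8.0]
opening: 0.387
finger_force: 60.2
```

```bash
python3 chk.py 18
```

```text
18.05 [ 0.5035 -0.0072  0.0514] turned 1.139 tq [-0.26  0.61 -0.01] F [-3.6 -1.5  8. ] 60.2
shift px*4 ((0.12581403220622178, -0.1725698642993052), 0.32282879220114813) diff 5.1422563
```

Request:
{"name": "drive_tool", "arguments": {"rows": "0 0 0 0.02;0 0 0 0"}}

```text
clock: 18.3
ee_pos: [0.5035, -0.0072, 0.0514]
orientation: [-3.142, 0.001, 1.718]
wrist_force: [-2.3, -1.4, 8.0]
opening: 0.388
finger_force: 60.3
```

```bash
python3 chk.py 19
```

```text
18.3 [ 0.5035 -0.0072  0.0514] turned 1.159 tq [-0.37  0.55 -0.06] F [-2.3 -1.4  8. ] 60.3
shift px*4 ((-0.16329914076342789, -0.9674699665354964), 0.3118540498945448) diff 5.5636163
```

Request:
{"name": "drive_tool", "arguments": {"rows": "0 0 0 0.01;0 0 0 0.01"}}

```text
clock: 18.55
ee_pos: [0.5034, -0.0072, 0.0514]
orientation: [-3.141, 0.001, 1.699]
wrist_force: [-2.7, -0.4, 8.9]
opening: 0.389
finger_force: 60.2
```

```bash
python3 chk.py 20
```

```text
18.55 [ 0.5034 -0.0072  0.0514] turned 1.178 tq [-0.21  0.57  0.21] F [-2.7 -0.4  8.9] 60.2
shift px*4 ((-0.17821744483016033, -0.32214381509065504), 0.2950095549777702) diff 5.5323663
```

Request:
{"name": "drive_tool", "arguments": {"rows": "0 0 0 0.01;0 0 0 0.01"}}

```text
clock: 18.8
ee_pos: [0.5034, -0.0072, 0.0513]
orientation: [-3.141, 0.001, 1.679]
wrist_force: [-3.1, -2.4, 8.8]
opening: 0.39
finger_force: 60.2
```

```bash
python3 chk.py 21
```

```text
18.8 [ 0.5034 -0.0072  0.0513] turned 1.198 tq [-0.26  0.58  0.18] F [-3.1 -2.4  8.8] 60.2
shift px*4 ((-0.3370581485428801, 0.22918976142224778), 0.34717436263590684) diff 5.5303917
```

The torque has gone back to plain friction and the jaw picture is no longer changing, so the roller is in the notch and still short of the far wall. I'll let go and rise.

Request:
{"name": "drive_tool", "arguments": {"rows": "0 0 0 0;0 0 0 0;0 0 0 0;0 0 0 0;0 0 -10 0;0 0 -30 0;0 0 -40 0;0 0 -50 0;0 0 0 0;0 0 0 0", "hand": 0.75}}

```text
clock: 19.85
ee_pos: [0.5044, -0.0068, 0.1817]
orientation: [3.138, 0.0, 1.678]
wrist_force: [0.1, 0.0, 0.1]
opening: 0.747
finger_force: 0.0
```

```bash
python3 chk.py 22
python3 - <<'E'
from h import *
d=snap('wrist','w7')
a=cv2.resize(d['frame'][40:310,160:520],None,fx=2.2222,fy=2.2222,interpolation=cv2.INTER_CUBIC)
cv2.imwrite('pics/c6.png',cv2.convertScaleAbs(a,alpha=1.5))
E
```

```text
19.85 [ 0.5044 -0.0068  0.1817] turned 1.199 tq [0.02 0.03 0.03] F [0.1 0.  0.1] 0.0
shift px*4 ((-0.3854522775589615, 0.023310636417328112), 0.3457768243036152) diff 5.5465317
```

View pics/c6.png

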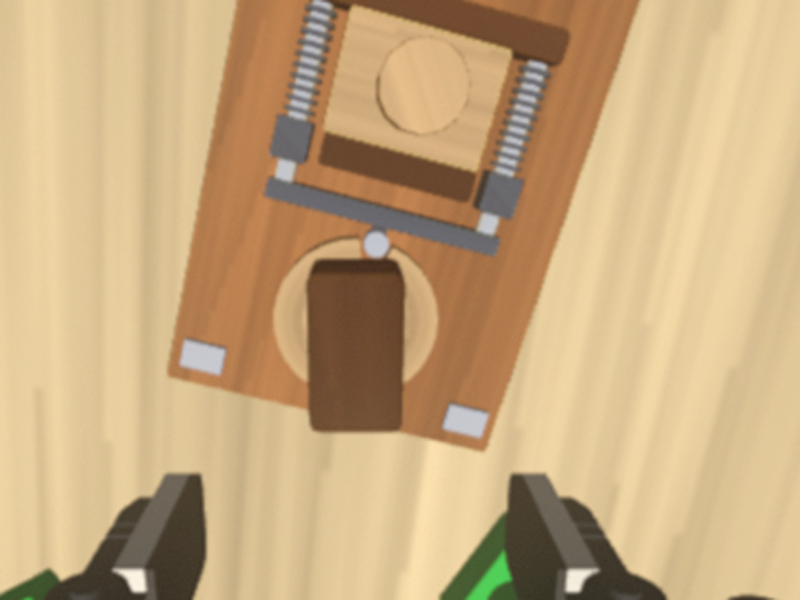

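The roller at (376,243) sits inside the cam's edge, the blank's foot touches the fence on one side and the jaw on the other, and the gripper is clear. I'll hand it in.

```bash
python3 -c "
from cell import env
print(env.hand_in())"
```

```text
the job is handed in; nothing more can be done
None
```

The blank stands upright in the jig, clamped against the fence with the roller in the cam's notch; I stopped the knob there, let go, and handed the job in at about 20 s.

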